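# Close the printing-block box

### The arm

A 6-joint arm with a two-finger parallel gripper is mounted at the origin on the work surface. World frame = base frame: x ahead of the robot, y to its left, z up, the work surface at z = 0. Lengths are in m, angles in rad, forces in N, time in s.
With the tool pointing down it reaches from about 0.275 to 0.825 m from the base axis. Payload 4.9 kg.
Tool frame: the origin (TCP) lies between the finger pads; the fingertips stand 14 mm ahead of it and the grasp point (between the pads) lies 5 mm behind it (bot.nose_length is the distance from the TCP to the fingertips, in m); z points along the fingers, y is the line along which they close (so a half turn about z gives the same grasp; the last joint's range is limited). The gripper opens to 85 mm and grips with 20 to 120 N. Pads are 22 mm wide; open, the fingers measure 114 mm over their backs; the gripper's body (76 mm by 85 mm) begins 54 mm behind the grasp point. The pads swing forward as they close: fully open they stand 13 mm farther back than shut.
Start: joints at [-1.423, 0.326, -0.193, 1.052, 0, 1.437], TCP at [0.153, -0.528, 0.245] pointing down, gripper open.
Joint ranges: [-2.65, 2.65], [-0.97, 1.79], [-1.3, 1.35], [-1.93, 2.1], [-1.47, 1.37], [-3.14, 3.14]. Speed limits (rad/s): [2.57, 2.57, 3.14, 3.14, 3.14, 3.14].

### API

Orientations are given as a rotation vector (axis times angle).
In Python, from cell import bot, imaging gives the robot as it stands. The module is installed in compiled form; this text tells all that it offers.
- The arm moves only by the shell command python3 -m pendant 'ROWS' [FORCE]. ROWS is JSON, one flat list of numbers, 7 for each row, row after row: the shift along the tool's x, y, z normalised to -1 to 1, where 1 is 0.1 m, then the turn, a rotation vector about the tool's x, y, z normalised to -1 to 1, where 1 is 60 degrees, then the closure, from 0 (fully open) to 1 (shut). A call has exactly 8 rows; each row is the pose to reach, as a shift and turn from the pose commanded when the call began, along the tool's axes at that moment; what a row does not reach only later rows make up. A row lasts 1/8 s, in which the tool goes at most 62.5 mm and 10.7 degrees, less where a joint would pass 70% of its speed; a pose out of reach is approached as far as the arm can. A call with a number of a shift or a turn outside -1 to 1 is refused whole. A call with a gripper value outside its range is refused whole. The fingers move at their own pace and stop on an object; FORCE is the grip in N (left out, the last holds). Time passes only in rows, so rows that repeat a pose let the fingers close, or fill a call up. It gives the time, the measured TCP pose, the force, the opening and the grip force at its end, in the units of the state.
- bot.state(): the state, without advancing time (a new reading comes with each control period).
- imaging.camera(name): name is "scene" or "top" or "wrist"; returns a dict with "pixels" (480x640x3 uint8, red, green, blue), "mtx" (3x3 intrinsics, pixels), "origin" and "rotation" of the camera in the world. Camera axes: x right, y up, looking along -z (the intrinsics and any distortion apply to the point x, -y, -z); pixel columns grow to the right and rows downward; lengths in m; the calibration is good to about 2 mm. A picture is of the moment at which its call begins. There is no depth.
- bot.hand_in(): hands the job in; it is judged then, once.
The state is a dict: "clock": time; "joints": joint angles; "joint_vel": joint speeds; "tau": joint torques, N m; "tool_pos": TCP position; "tool_rot": TCP orientation; "wrist_force": force on the tool from outside, world axes, zero at the start; "moment": the same for the moment, N m; "gripper_width": opening from 0.0 (shut) to 1.0 (fully open); "gripper_force": force on a finger pad.
Only numpy, scipy, OpenCV 4.12 (cv2) and the standard library are available. Lean on these libraries where they do the work, as an engineer would, in place of code of your own. Each camera call takes 0.05 s, during which the arm holds its last target. There are 200 camera calls.

### The job

The printing-block box cannot be closed because one of the blocks in it is too tall and sticks up past the rim. Take that tall block out and stand it upright on the paper-covered carving slab, then put the large lid on the box so that it sits fully home, flat on the rim all round. Set both things down rather than dropping them.

Things in the scene. Friction and masses are not known exactly. Their poses are not given: they have to be found in the camera images.
- tall_block: The one tall wooden printing block, upright on the box's floor: base 46 x 46 x 22 mm, centred on it a round handle 28 mm across; 110 mm tall in all (48 mm above the box's rim), about 90 g. Origin: centre of underside; z up. Two low blocks, same base but 40 mm tall, stand with it in a row along the box's length, in any order, about 60 mm apart; they fit under the lid and can stay.
- block_box: Open wooden box, fixed to the table: outside 200 mm (along its x) x 150 mm (y) x 70 mm high, walls and floor 8 mm thick. Origin: centre of its underside, on the table; z up. A dark line inside, 14 mm under the rim, marks how high the contents may reach. The lid is seated when its origin is 60 mm above this one, long sides along long sides, either way round.
- lid: Large lid, lying right way up; a smaller one (130 x 100) does not fit. Plate 212 (x) x 162 (y) x 10 mm; under it 2 battens 10 thick, 110 long along y, outer faces at x = -82, +82, that go inside the box with 10 (x), 12 mm (y) play each side. Grip bar on top, centred: 80 (x) x 24 (y) x 36 tall. Origin: centre, at the battens' underside; plate top 20, bar top 56 mm above it; z up. About 300 g.
- carving_slab: Carving slab fixed to the table: a wooden block 190 mm (x) x 170 mm (y) x 40 mm high, its top covered with a white sheet with a dark pattern. Origin: centre of its underside, on the table; z up.
There are look-alikes about, which are no part of the job. Leave any purple or turquoise look-alike of the tall_block alone.

How it is judged:
On the way:
1. the tall block stands upright on the carving slab, released (x of tall_block in the frame of carving_slab between -0.09 and 0.09 m and y of tall_block in the frame of carving_slab between -0.08 and 0.08 m and z of tall_block in the frame of carving_slab between 0.036 and 0.045 m and angle between tall_block's own z axis and vertical below 0.1 rad and linear speed of tall_block below 0.03 m/s and contact force between tall_block and the fingers below 0.1 N), for 0.2 s.
At the end, for the whole second after the job is handed in: The tall block stands upright (within 6 degrees), released and at rest, on the carving slab's top; the large lid lies at rest on the box, battens inside, its plate on the rim all round (height within 4 mm, tilt under 2.5 degrees, centred within 20 mm and aligned within 15 degrees, either way round) (all of step 1 and horizontal distance between lid and block_box below 0.02 m and z of lid in the frame of block_box between 0.055 and 0.064 m and angle between lid's own z axis and vertical below 0.045 rad and angle between the x axis of lid and the x axis of block_box, either way round below 0.26 rad and linear speed of lid below 0.03 m/s); the robot touches nothing.
It fails at once if the tall block is dropped or thrown (falls free faster than 0.9 m/s, a fall of about 40 mm) (linear speed of tall_block above 0.9 m/s and contact force between tall_block and anything else below 0.05 N).
It fails at once if the large lid is dropped or thrown (falls free faster than 0.9 m/s, a fall of about 40 mm) (linear speed of lid above 0.9 m/s and contact force between lid and anything else below 0.05 N).
It also fails if it takes over 64 s, if anything falls off the work surface, if the arm or the gripper's body presses on something with over 40 N, if the wrist force passes 120 N, or if a joint passes its speed limit or range.

## Working session

There is one attempt and no reset: what is moved stays moved. The work goes in short steps, Python scripts to look and compute and a shell command to move; the robot and the scene stay as the last step left them, time stands still between calls to the robot, and variables do not carry over. Pictures are saved under pics/ and viewed, at most 10 in all, crops included, and the job is handed in when it is done.

```bash
mkdir -p pics
python3 - <<'E'
from cell import bot, imaging
import cv2, pickle
print(bot.state())
for n in ["scene","top"]:
    c=imaging.camera(n); pickle.dump(c,open(n+'.pkl','wb'))
    cv2.imwrite(f'pics/{n}0.png',c['pixels'][:,:,::-1]); print(n,c['mtx'],c['origin'],c['rotation'],[k for k in c])
E
```

```text
{'clock': 0.0, 'joints': array([-1.42319485e+00,  3.26966180e-01, -1.93619438e-01,  1.05201890e+00,
        2.65239655e-05,  1.43659699e+00]), 'joint_vel': array([-1.01291361e-03, -1.15807645e-05,  3.20446719e-05,  1.48194937e-03,
        2.76522276e-04, -2.49216990e-04]), 'tau': array([ 1.88581842e-03, -4.43399084e+01,  2.62438613e+01,  1.54879567e-02,
       -1.70591729e-04,  1.39106966e-06]), 'tool_pos': array([ 0.15287926, -0.52771686,  0.2444762 ]), 'tool_rot': array([-3.10866891e+00, -4.40934489e-01, -2.26168552e-05]), 'wrist_force': array([ 1.0094987 , -0.48173299, -0.5363048 ]), 'moment': array([0.02266047, 0.00054643, 0.01256314]), 'gripper_force': 0.0, 'gripper_width': 1.0044452925833451}
scene [[463.71326205   0.         315.3821233 ]
 [  0.         463.71326205 241.78953079]
 [  0.           0.           1.        ]] [ 0.88703277 -0.38532852  0.76253773] [0.55978447 0.17295282 0.63164087] ['pixels', 'mtx', 'origin', 'rotation']
top [[503.21778128   0.         314.2274611 ]
 [  0.         503.21778128 239.15662238]
 [  0.           0.           1.        ]] [0.42386859 0.00340398 1.20364462] [ 0.13540614 -0.13348113 -1.59335748] ['pixels', 'mtx', 'origin', 'rotation']
```

View pics/top0.png

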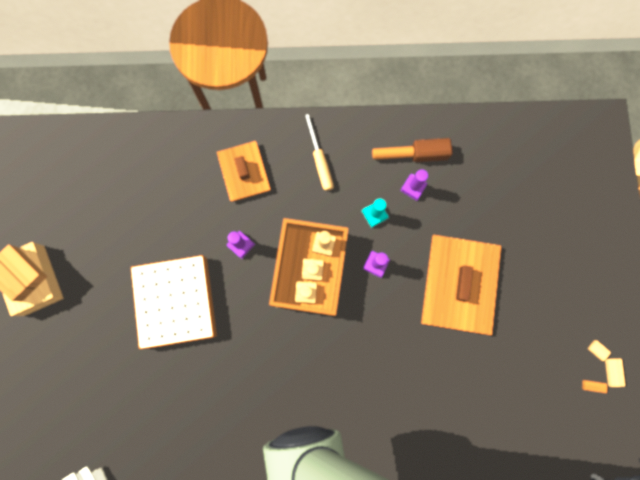

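View pics/scene0.png

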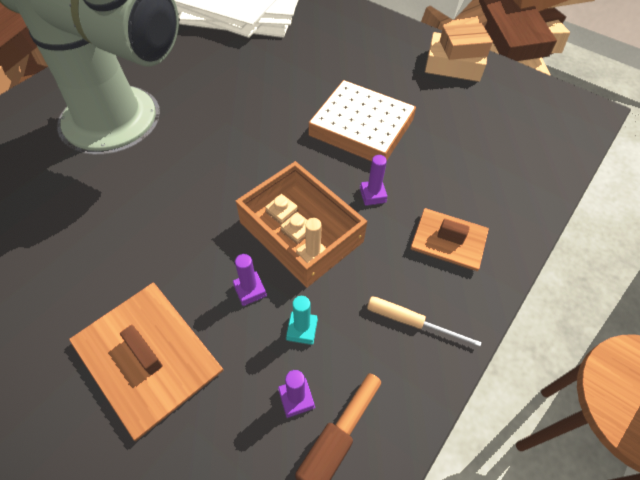

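The top view shows the box at (310,267), with the tall block at its far end at about (324,243). The slab is at (173,302), the large lid at (462,285) and the small lid at (244,171). In the scene view the tall handle top is at about (313,223).

```bash
cat > h.py <<'E'
import numpy as np, cv2, pickle
from scipy.spatial.transform import Rotation as R
def rot(c):
    r=np.array(c['rotation']); return R.from_rotvec(r).as_matrix() if r.ndim==1 else r
def ray(c,uv):
    uv=np.atleast_2d(np.array(uv,float)); K=c['mtx']
    d=np.c_[(uv[:,0]-K[0,2])/K[0,0],-(uv[:,1]-K[1,2])/K[1,1],-np.ones(len(uv))]
    return d@rot(c).T
def plane(c,uv,z):
    d=ray(c,uv); o=np.array(c['origin']); return o+d*((z-o[2])/d[:,2])[:,None]
def proj(c,P):
    p=(np.atleast_2d(P)-c['origin'])@rot(c); K=c['mtx']
    return np.c_[K[0,0]*p[:,0]/-p[:,2]+K[0,2],-K[1,1]*p[:,1]/-p[:,2]+K[1,2]]
def comp(mask,seed):
    n,l=cv2.connectedComponents(mask.astype(np.uint8)); return l==l[seed[1],seed[0]]
def rect(c,m,z):
    ct=max(cv2.findContours(m.astype(np.uint8),0,1)[0],key=cv2.contourArea)[:,0]
    P=plane(c,ct,z)[:,:2]
    (x,y),(w,h),a=cv2.minAreaRect((P*1000).astype(np.float32))
    if w<h: w,h,a=h,w,a+90
    return np.array([x,y,w,h]).round(1),(a+90)%180-90
E
python3 - <<'E'
from h import *
c=pickle.load(open('top.pkl','rb')); im=c['pixels']; hsv=cv2.cvtColor(im,cv2.COLOR_RGB2HSV)
br=(hsv[...,2]>85)
wood=br
for n,s,z in [('box',(290,225),.07),('lid',(440,300),.02),('slab',(140,268),.04)]:
    m=comp(wood,s); print(n,m.sum(),rect(c,m,z))
white=(hsv[...,2]>150)&(hsv[...,1]<80); print('white',rect(c,comp(cv2.morphologyEx(white.astype(np.uint8),cv2.MORPH_CLOSE,np.ones((5,5))),(173,300)),.04))
bar=(hsv[...,2]<140)&comp(cv2.morphologyEx(wood.astype(np.uint8),cv2.MORPH_CLOSE,np.ones((25,25))),(440,300)); b=cv2.morphologyEx(bar.astype(np.uint8),cv2.MORPH_OPEN,np.ones((3,3)));print(rect(c,b>0,.05))
s=pickle.load(open('scene.pkl','rb'))
a=cv2.resize(im[210:330,260:360,::-1],None,fx=4,fy=4,interpolation=cv2.INTER_CUBIC)
b=cv2.resize(s['pixels'][160:280,230:330,::-1],None,fx=4,fy=4,interpolation=cv2.INTER_CUBIC)
cv2.imwrite('pics/crop.png',np.hstack([a,b]))
E
```

```text
box 290362 (array([ 662.7,   -8.8, 1590.9, 1120.6]), 88.3405990600586)
lid 290362 (array([ 673.3,   -9.3, 1661. , 1170.1]), 88.3405990600586)
slab 290362 (array([ 669.1,   -9.1, 1633. , 1150.3]), 88.3405990600586)
white (array([489.2, 335.7, 187.5, 167.2]), 7.776034355163574)
(array([ 582.4,    2.1, 1530.3,  966.1]), 88.53785705566406)
```

View pics/crop.png

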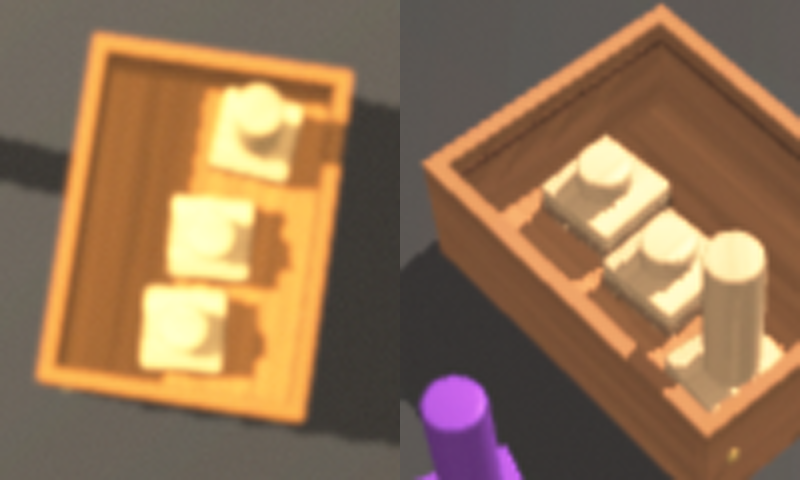

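The crop shows the tall handle's top disc at about (325.7,238) in the top image and (313.7,224.5) in the scene image. The box rim corners are clear. Next I measure with a saturation mask and triangulate the handle.

Run:
```python
from h import *
c=pickle.load(open('top.pkl','rb')); im=c['pixels']; hsv=cv2.cvtColor(im,cv2.COLOR_RGB2HSV)
s=pickle.load(open('scene.pkl','rb'))
w=(hsv[...,1]>110)&(hsv[...,2]>70)
for n,p,z in [('box',(276,285),.07),('lid',(440,300),.02)]:
    m=comp(w,p); print(n,m.sum(),rect(c,m,z))
q=np.array([[95,33],[353,70],[303,422],[37,380]])/4-.4+[260,210]
P=plane(c,q,.07); print('boxcorn',P.mean(0),P)
hs=cv2.cvtColor(s['pixels'],cv2.COLOR_RGB2HSV)
bar=(hsv[...,2]<140)&(hsv[...,1]>80); bar[:,:450]=0; bar[:,480:]=0; bar[:255]=0;bar[310:]=0
bar=comp(bar,(465,285)); ys,xs=np.nonzero(bar); print('bar',xs.min(),xs.max(),ys.min(),ys.max(),rect(c,bar,.056))
# triangulate handle top
u,v=np.array([264,112])/4-.4+[260,210],np.array([335,258])/4-.4+[230,160]
print('handle', plane(c,u,.118),plane(s,v,.118), 'base', plane(c,np.array([255,133])/4-.4+[260,210],.03))
for k in ([180,327],[210,237]): print(plane(c,np.array(k)/4-.4+[260,210],.04))
# scene lid corners
print(plane(s,[[72,346],[153,287],[220,370],[137,433]],.02))
```

```text
box 5318 (array([558.4,  16.4, 206.2, 156.6]), -10.15863037109375)
lid 6645 (array([ 512.6, -340.4,  217.5,  168.6]), -10.955986022949219)
boxcorn [0.55892003 0.01588471 0.07      ] [[ 0.67085918  0.07195921  0.07      ]
 [ 0.6451273  -0.07569117  0.07      ]
 [ 0.4462643  -0.04030427  0.07      ]
 [ 0.47342935  0.10757507  0.07      ]]
bar 0 639 0 479 (array([ 665.7,   -8.9, 1610.5, 1134.5]), 88.3405990600586)
handle [[ 0.61366673 -0.02275362  0.118     ]] [[ 0.61799576 -0.01935312  0.118     ]] base [[ 0.61660351 -0.01917627  0.03      ]]
[[0.50286388 0.02757595 0.04      ]]
[[0.55448823 0.0089477  0.04      ]]
[[ 0.40947768 -0.40347445  0.02      ]
 [ 0.43298442 -0.24775948  0.02      ]
 [ 0.63146102 -0.28504329  0.02      ]
 [ 0.59865189 -0.42989302  0.02      ]]
```

```bash
cat >> h.py <<'E'
def togo(p,yaw=None):
    from cell import bot
    s=bot.state(); M=R.from_rotvec(s['tool_rot']).as_matrix()
    d=M.T@(np.array(p)-s['tool_pos'])/.1
    y=np.degrees(np.arctan2(M[1,0],M[0,0])); t=None
    if yaw is not None:
        X=R.from_euler('z',yaw,degrees=True).as_matrix()@np.diag([1,-1,-1]); t=np.degrees((R.from_matrix(M.T@X)).as_rotvec())/60
    print('t',s['clock'],'pos',s['tool_pos'].round(4),'yaw',y.round(2),'j6',s['joints'][5].round(2),'w',round(s['gripper_width'],3),'F',s['wrist_force'].round(1),'\n shift',d.round(3),'turn',None if t is None else t.round(3))
E
python3 -m pendant '[0.12,-0.12,0,0,0,-0.12,0, 0.25,-0.25,0,0,0,-0.25,0, 0.37,-0.37,0,0,0,-0.37,0, 0.5,-0.5,0,0,0,-0.5,0, 0.62,-0.62,0,0,0,-0.62,0, 0.75,-0.75,0,0,0,-0.75,0, 0.87,-0.87,0,0,0,-0.87,0, 1,-1,0,0,0,-1,0]'
python3 -c "
from h import *
togo([.616,-.02,.245],170)"
```

```text
clock: 1.1
tool_pos: [0.2213, -0.4037, 0.2449]
tool_rot: [-2.468, -1.942, -0.0]
wrist_force: [0.5, -1.0, -0.5]
gripper_width: 1.003
gripper_force: 0.0
t 1.1 pos [ 0.2213 -0.4037  0.2449] yaw 76.4 j6 0.58 w 1.003 F [ 0.5 -1.  -0.5] 
 shift [4.657e+00 2.933e+00 1.000e-03] turn [ 0.00e+00 -1.00e-03 -1.56e+00]
```

```bash
python3 -m pendant '[0.12,0.12,0,0,0,-0.12,0, 0.25,0.25,0,0,0,-0.25,0, 0.37,0.37,0,0,0,-0.37,0, 0.5,0.5,0,0,0,-0.5,0, 0.62,0.62,0,0,0,-0.62,0, 0.75,0.75,0,0,0,-0.75,0, 0.87,0.87,0,0,0,-0.87,0, 1,1,0,0,0,-1,0]' >/dev/null
python3 -m pendant '[0.05,0.12,0,0,0,-0.07,0, 0.1,0.25,0,0,0,-0.14,0, 0.15,0.37,0,0,0,-0.21,0, 0.2,0.5,0,0,0,-0.28,0, 0.22,0.62,0,0,0,-0.35,0, 0.25,0.75,0,0,0,-0.42,0, 0.25,0.87,0,0,0,-0.49,0, 0.25,1,0,0,0,-0.56,0]' >/dev/null
python3 -c "
from h import *
togo([.616,-.02,.245],170)"
```

```text
t 3.1 pos [ 0.3935 -0.2413  0.245 ] yaw 169.88 j6 -0.53 w 0.995 F [0.6 0.6 0.3] 
 shift [-1.802e+00  2.570e+00 -1.000e-03] turn [ 0.    -0.001 -0.002]
```

```bash
for i in 1; do python3 -m pendant '[-0.12,0.12,0,0,0,0,0, -0.25,0.25,0,0,0,0,0, -0.37,0.37,0,0,0,0,0, -0.5,0.5,0,0,0,0,0, -0.62,0.62,0,0,0,0,0, -0.75,0.75,0,0,0,0,0, -0.85,0.87,0,0,0,0,0, -0.9,1,0,0,0,0,0]' >/dev/null; done
python3 -m pendant '[-0.12,0.12,0,0,0,0,0, -0.25,0.25,0,0,0,0,0, -0.37,0.37,0,0,0,0,0, -0.5,0.5,0,0,0,0,0, -0.62,0.62,0,0,0,0,0, -0.75,0.75,0,0,0,0,0, -0.85,0.87,0,0,0,0,0, -0.9,1,0,0,0,0,0]' >/dev/null
python3 -m pendant '[0,0.1,0,0,0,0,0, 0,0.2,0,0,0,0,0, 0,0.3,0,0,0,0,0, 0,0.4,0,0,0,0,0, 0,0.5,0,0,0,0,0, 0,0.57,0,0,0,0,0, 0,0.57,0,0,0,0,0, 0,0.57,0,0,0,0,0]' >/dev/null
python3 - <<'E'
from h import *
from cell import imaging
c=imaging.camera('wrist'); pickle.dump(c,open('w1.pkl','wb'))
im=c['pixels'][:,:,::-1].copy(); cv2.imwrite('pics/w1.png',im); print(c['origin'],proj(c,[.616,-.02,.118]))
togo([.616,-.02,.094],170)
E
```

```text
[ 0.53753394 -0.00840824  0.37420081] [[326.69329071 231.89644534]]
t 6.15 pos [ 0.6163 -0.0213  0.2453] yaw 169.73 j6 0.03 w 1.002 F [ 0.  -0.8  0.3] 
 shift [0.005 0.012 1.513] turn [-0.    -0.    -0.005]
```

View pics/w1.png

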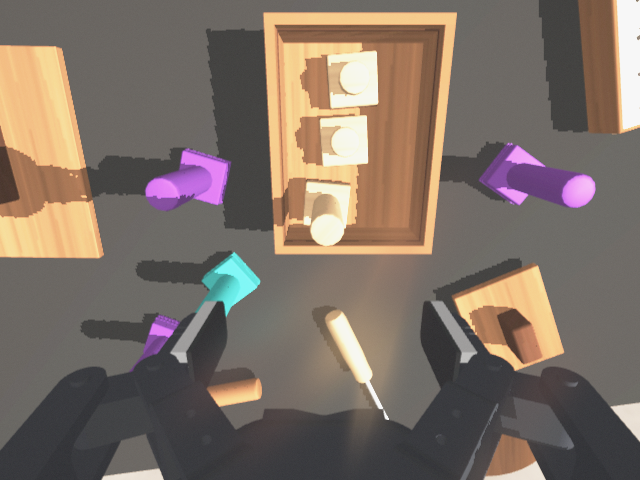

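The wrist view shows the tall handle's top at (327.5,229), close to the prediction. The box rim outer corners are at (264,13), (455,13), (433,254) and (275,254).

Run:
```python
from h import *
c=pickle.load(open('w1.pkl','rb'))
h=plane(c,[327.5,229],.118)[0]; print(h)
P=plane(c,[[264,13],[455,13],[433,254],[275,254]],.07); print(P,P.mean(0)); print(np.degrees(np.arctan2(*(P[3]-P[0])[1::-1])),np.degrees(np.arctan2(*(P[2]-P[1])[1::-1])))
hsv=cv2.cvtColor(c['pixels'],cv2.COLOR_RGB2HSV)
w=(hsv[...,1]>95)&(hsv[...,2]>60); m=comp(w,(444,100)); print(m.sum(),rect(c,m,.07))
togo([h[0],h[1],.094],170)
```

```text
[ 0.61375716 -0.01895396  0.118     ]
[[ 0.44674022 -0.03891363  0.07      ]
 [ 0.47321227  0.10710754  0.07      ]
 [ 0.6707558   0.07437598  0.07      ]
 [ 0.64373075 -0.07491494  0.07      ]] [0.55860976 0.01691374 0.07      ]
-10.356881926043371 -9.408028924648265
35070 (array([558.2,  16.3, 200.9, 151. ]), -10.275558471679688)
t 6.15 pos [ 0.6163 -0.0213  0.2453] yaw 169.73 j6 0.03 w 1.002 F [ 0.  -0.8  0.3] 
 shift [0.029 0.019 1.513] turn [-0.    -0.    -0.005]
```

```bash
python3 -m pendant '[0.02,0.02,0.12,0,0,0,0, 0.02,0.02,0.25,0,0,0,0, 0.02,0.02,0.4,0,0,0,0, 0.02,0.02,0.55,0,0,0,0, 0.02,0.02,0.7,0,0,0,0, 0.02,0.02,0.85,0,0,0,0, 0.02,0.02,0.95,0,0,0,0, 0.02,0.02,1,0,0,0,0]' >/dev/null
python3 -m pendant '[0,0,0.1,0,0,0,0, 0,0,0.2,0,0,0,0, 0,0,0.3,0,0,0,0, 0,0,0.4,0,0,0,0, 0,0,0.46,0,0,0,0, 0,0,0.5,0,0,0,0, 0,0,0.5,0,0,0,0, 0,0,0.5,0,0,0,0]' 
python3 -m pendant '[0,0,0,0,0,0,0.3, 0,0,0,0,0,0,0.6, 0,0,0,0,0,0,0.8, 0,0,0,0,0,0,0.9, 0,0,0,0,0,0,0.9, 0,0,0,0,0,0,0.9, 0,0,0,0,0,0,0.9, 0,0,0,0,0,0,0.9]' 40
python3 -c "
from h import *
togo([.4892,.3357,.245],170)"
```

```text
clock: 8.15
tool_pos: [0.615, -0.0187, 0.0956]
tool_rot: [0.281, 3.128, -0.0]
wrist_force: [0.7, -0.6, -0.2]
gripper_width: 1.0
gripper_force: 0.0
clock: 9.15
tool_pos: [0.615, -0.0187, 0.0955]
tool_rot: [0.281, 3.129, 0.0]
wrist_force: [0.5, 1.1, 3.0]
gripper_width: 0.321
gripper_force: 39.4
t 9.15 pos [ 0.615  -0.0187  0.0955] yaw 169.75 j6 0.03 w 0.321 F [0.5 1.1 3. ] 
 shift [ 1.868  3.263 -1.495] turn [ 0.     0.    -0.004]
```

```bash
python3 -m pendant '[0,0,-0.06,0,0,0,0.9, 0,0,-0.16,0,0,0,0.9, 0,0,-0.3,0,0,0,0.9, 0,0,-0.45,0,0,0,0.9, 0,0,-0.6,0,0,0,0.9, 0,0,-0.75,0,0,0,0.9, 0,0,-0.88,0,0,0,0.9, 0,0,-1,0,0,0,0.9]' 
python3 -m pendant '[0.05,0,-0.12,0,0,0,0.9, 0.12,0.05,-0.24,0,0,0,0.9, 0.2,0.15,-0.36,0,0,0,0.9, 0.3,0.28,-0.46,0,0,0,0.9, 0.4,0.42,-0.5,0,0,0,0.9, 0.48,0.57,-0.5,0,0,0,0.9, 0.54,0.72,-0.5,0,0,0,0.9, 0.6,0.87,-0.5,0,0,0,0.9]' >/dev/null
python3 -m pendant '[0.08,0.12,0,0,0,0,0.9, 0.16,0.24,0,0,0,0,0.9, 0.24,0.36,0,0,0,0,0.9, 0.32,0.48,0,0,0,0,0.9, 0.4,0.6,0,0,0,0,0.9, 0.48,0.73,0,0,0,0,0.9, 0.56,0.86,0,0,0,0,0.9, 0.63,1,0,0,0,0,0.9]' >/dev/null
python3 -m pendant '[0.08,0.12,0,0,0,0,0.9, 0.16,0.24,0,0,0,0,0.9, 0.24,0.36,0,0,0,0,0.9, 0.32,0.48,0,0,0,0,0.9, 0.4,0.6,0,0,0,0,0.9, 0.48,0.73,0,0,0,0,0.9, 0.56,0.86,0,0,0,0,0.9, 0.63,1,0,0,0,0,0.9]' 
python3 -c "
from h import *
togo([.4892,.3357,.1275],170)"
```

```text
clock: 10.15
tool_pos: [0.6148, -0.0187, 0.1962]
tool_rot: [0.281, 3.129, -0.0]
wrist_force: [0.0, -0.6, -1.6]
gripper_width: 0.317
gripper_force: 39.4
clock: 13.15
tool_pos: [0.4825, 0.2978, 0.2453]
tool_rot: [0.281, 3.129, 0.0]
wrist_force: [-0.9, -1.0, -1.0]
gripper_width: 0.312
gripper_force: 39.4
t 13.15 pos [0.4825 0.2978 0.2453] yaw 169.75 j6 0.6 w 0.312 F [-0.9 -1.  -1. ] 
 shift [1.000e-03 3.850e-01 1.178e+00] turn [ 0.     0.    -0.004]
```

```bash
python3 -m pendant '[0,0.08,0.1,0,0,0,0.9, 0,0.16,0.22,0,0,0,0.9, 0,0.24,0.36,0,0,0,0.9, 0,0.32,0.5,0,0,0,0.9, 0,0.36,0.65,0,0,0,0.9, 0,0.38,0.8,0,0,0,0.9, 0,0.38,0.92,0,0,0,0.9, 0,0.38,1,0,0,0,0.9]'
python3 - <<'E'
from h import *
from cell import imaging
s=imaging.camera('scene');p=proj(s,[.489,.335,.06])[0].astype(int);print(p)
cv2.imwrite('pics/s1.png',cv2.resize(s['pixels'][max(p[1]-90,0):p[1]+60,p[0]-80:p[0]+80,::-1],None,fx=4,fy=4,interpolation=cv2.INTER_CUBIC))
togo([.4892,.3357,.1275],170)
E
```

```text
clock: 14.15
tool_pos: [0.4893, 0.3339, 0.1443]
tool_rot: [-0.281, -3.128, 0.001]
wrist_force: [-0.1, 0.5, -1.7]
gripper_width: 0.315
gripper_force: 39.4
[362 107]
t 14.2 pos [0.489  0.3337 0.1436] yaw 169.73 j6 0.65 w 0.32 F [-0.6  0.  -1.2] 
 shift [0.001 0.021 0.161] turn [-0.001 -0.001 -0.005]
```

View pics/s1.png

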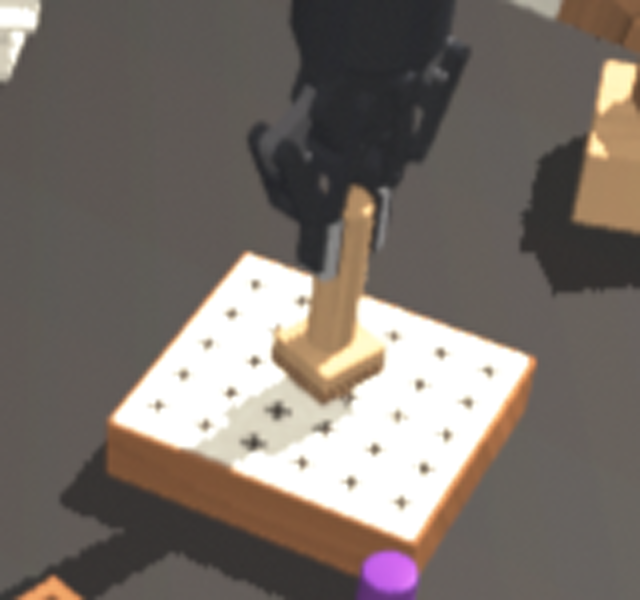

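The block hangs above the middle of the slab: base at crop (325,355), top at about (358,195). I'll compare that lean with a projected vertical.

Run:
```python
from h import *
s=pickle.load(open('scene.pkl','rb'));print((proj(s,[[.489,.3337,.078],[.489,.3337,.166],[.489,.3337,.0561]])-[282,17])*4)
```

```text
[[325.6106051  336.28566481]
 [342.9993932  198.25041837]
 [321.66786339 367.58383928]]
```

The handle's right edge, (355,340) to (372,205), leans 7.2°. That equals the projected vertical, so the block is upright. Lowering it now.

```bash
python3 -m pendant '[0,0,0.03,0,0,0,0.9, 0,0,0.06,0,0,0,0.9, 0,0,0.09,0,0,0,0.9, 0,0,0.11,0,0,0,0.9, 0,0,0.13,0,0,0,0.9, 0,0,0.14,0,0,0,0.9, 0,0,0.15,0,0,0,0.9, 0,0,0.15,0,0,0,0.9]'
```

```text
clock: 15.2
tool_pos: [0.4895, 0.3342, 0.1302]
tool_rot: [-0.281, -3.129, 0.0]
wrist_force: [-0.1, -0.7, -0.7]
gripper_width: 0.317
gripper_force: 39.4
```

```bash
python3 -m pendant '[0,0,0.01,0,0,0,0.9, 0,0,0.015,0,0,0,0.9, 0,0,0.02,0,0,0,0.9, 0,0,0.025,0,0,0,0.9, 0,0,0.03,0,0,0,0.9, 0,0,0.03,0,0,0,0.9, 0,0,0.03,0,0,0,0.9, 0,0,0.03,0,0,0,0.9]'
```

```text
clock: 16.2
tool_pos: [0.4897, 0.3343, 0.1275]
tool_rot: [0.281, 3.129, 0.0]
wrist_force: [0.7, -0.6, 1.2]
gripper_width: 0.314
gripper_force: 39.7
```

```bash
python3 -m pendant '[0,0,0.004,0,0,0,0.9, 0,0,0.008,0,0,0,0.9, 0,0,0.012,0,0,0,0.9, 0,0,0.012,0,0,0,0.9, 0,0,0.012,0,0,0,0.9, 0,0,0.012,0,0,0,0.9, 0,0,0.012,0,0,0,0.9, 0,0,0.012,0,0,0,0.9]'
```

```text
clock: 17.2
tool_pos: [0.4898, 0.3344, 0.1274]
tool_rot: [0.28, 3.128, 0.001]
wrist_force: [-3.3, -1.7, 10.3]
gripper_width: 0.317
gripper_force: 40.5
```

Contact is firm at 10 N. I release gently and rise.

```bash
python3 -m pendant '[0,0,-0.008,0,0,0,0.9, 0,0,-0.008,0,0,0,0.6, 0,0,-0.008,0,0,0,0.5, 0,0,-0.008,0,0,0,0.4, 0,0,-0.008,0,0,0,0.2, 0,0,-0.008,0,0,0,0, 0,0,-0.008,0,0,0,0, 0,0,-0.008,0,0,0,0]' 
python3 -m pendant '[0,0,-0.08,0,0,0,0, 0,0,-0.2,0,0,0,0, 0,0,-0.32,0,0,0,0, 0,0,-0.45,0,0,0,0, 0,0,-0.6,0,0,0,0, 0,0,-0.75,0,0,0,0, 0,0,-0.9,0,0,0,0, 0,0,-1,0,0,0,0]'
python3 - <<'E'
from h import *
from cell import imaging
s=imaging.camera('scene')
cv2.imwrite('pics/s2.png',cv2.resize(s['pixels'][17:167,282:442,::-1],None,fx=3,fy=3,interpolation=cv2.INTER_CUBIC))
togo([.5126,-.3404,.20],169.5)
E
```

```text
clock: 18.2
tool_pos: [0.4896, 0.3342, 0.1269]
tool_rot: [0.281, 3.129, 0.0]
wrist_force: [0.1, -0.2, 0.2]
gripper_width: 1.003
gripper_force: 0.0
clock: 19.2
tool_pos: [0.4899, 0.3343, 0.2282]
tool_rot: [0.281, 3.128, 0.001]
wrist_force: [0.9, 0.6, -0.0]
gripper_width: 0.998
gripper_force: 0.0
t 19.25 pos [0.4904 0.3346 0.2292] yaw 169.75 j6 0.65 w 1.0 F [0.3 0.3 1.3] 
 shift [-1.42  -6.603  0.285] turn [0.002 0.002 0.004]
```

View pics/s2.png

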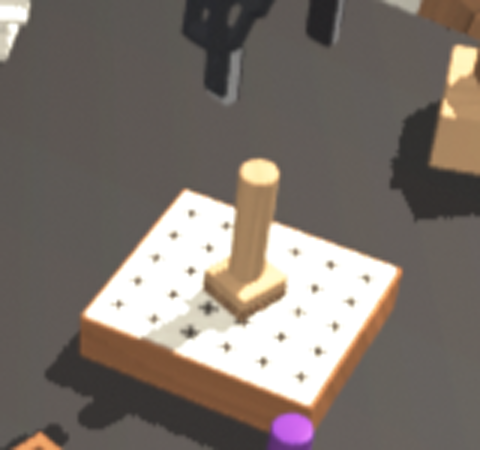

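The block stands upright on the slab, base at crop (245,285) and top at (259,172), with the fingers clear. Now to the lid.

```bash
python3 -m pendant '[-0.03,-0.12,0,0,0,0,0, -0.06,-0.25,0,0,0,0,0, -0.1,-0.37,0,0,0,0,0, -0.13,-0.5,0,0,0,0,0, -0.16,-0.62,0,0,0,0,0, -0.19,-0.75,0,0,0,0,0, -0.21,-0.87,0,0,0,0,0, -0.22,-1,0,0,0,0,0]' >/dev/null
python3 -m pendant '[-0.03,-0.12,0,0,0,0,0, -0.06,-0.25,0,0,0,0,0, -0.1,-0.37,0,0,0,0,0, -0.13,-0.5,0,0,0,0,0, -0.16,-0.62,0,0,0,0,0, -0.19,-0.75,0,0,0,0,0, -0.21,-0.87,0,0,0,0,0, -0.22,-1,0,0,0,0,0]' >/dev/null
python3 -m pendant '[-0.03,-0.12,0,0,0,0,0, -0.06,-0.25,0,0,0,0,0, -0.1,-0.37,0,0,0,0,0, -0.13,-0.5,0,0,0,0,0, -0.16,-0.62,0,0,0,0,0, -0.19,-0.75,0,0,0,0,0, -0.21,-0.87,0,0,0,0,0, -0.22,-1,0,0,0,0,0]' >/dev/null
python3 -m pendant '[-0.03,-0.12,0,0,0,0,0, -0.06,-0.25,0,0,0,0,0, -0.1,-0.37,0,0,0,0,0, -0.13,-0.5,0,0,0,0,0, -0.16,-0.62,0,0,0,0,0, -0.19,-0.75,0,0,0,0,0, -0.21,-0.87,0,0,0,0,0, -0.22,-1,0,0,0,0,0]' >/dev/null
python3 -m pendant '[-0.03,-0.12,0,0,0,0,0, -0.06,-0.25,0,0,0,0,0, -0.1,-0.37,0,0,0,0,0, -0.13,-0.5,0,0,0,0,0, -0.16,-0.62,0,0,0,0,0, -0.19,-0.75,0,0,0,0,0, -0.21,-0.87,0,0,0,0,0, -0.22,-1,0,0,0,0,0]' >/dev/null
python3 -m pendant '[-0.03,-0.12,0,0,0,0,0, -0.06,-0.25,0,0,0,0,0, -0.1,-0.37,0,0,0,0,0, -0.13,-0.5,0,0,0,0,0, -0.16,-0.62,0,0,0,0,0, -0.19,-0.75,0,0,0,0,0, -0.21,-0.87,0,0,0,0,0, -0.22,-1,0,0,0,0,0]' >/dev/null
python3 - <<'E'
from h import *
from cell import imaging
c=imaging.camera('wrist'); pickle.dump(c,open('w2.pkl','wb'))
cv2.imwrite('pics/w2.png',c['pixels'][:,:,::-1])
togo([.5126,-.3404,.20],169.5)
E
```

```text
t 25.3 pos [ 0.5125 -0.2821  0.2269] yaw 169.67 j6 -0.45 w 1.003 F [-0.  -1.   0.4] 
 shift [-0.106 -0.573  0.269] turn [-0.001  0.     0.003]
```

View pics/w2.png

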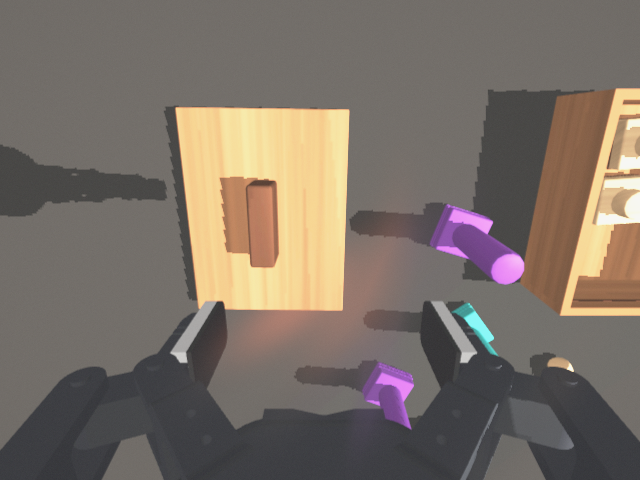

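The wrist view shows the lid plate corners at about (179,108), (349,110), (344,311) and (197,308). The bar top lies around (263,224).

Run:
```python
from h import *
c=pickle.load(open('w2.pkl','rb'))
P=plane(c,[[179,108],[349,110],[344,311],[197,308]],.02); print(P.mean(0)); 
f=lambda a,b: np.degrees(np.arctan2(*(P[b]-P[a])[1::-1]))
print(f(0,3),f(1,2),f(0,1)-90,f(3,2)-90,np.linalg.norm(P[0]-P[3]),np.linalg.norm(P[0]-P[1]))
hsv=cv2.cvtColor(c['pixels'],cv2.COLOR_RGB2HSV); ok=(hsv[...,1]>80)&(hsv[...,2]>110); m=comp(ok,(320,200)); print(m.sum(),rect(c,m,.02))
B=plane(c,[[249,182],[275,182],[277,266],[250,266]],.056);print(B.mean(0),B)
togo([.5126,-.3404,.20],169.5)
```

```text
[ 0.51192422 -0.33988752  0.02      ]
-12.307490475568478 -10.425606701345083 -10.884291412798873 -11.570735151909147 0.20957186379721393 0.1577346657959728
32352 (array([ 525.3, -343.9,  241.1,  162.5]), -10.933914184570312)
[ 0.50924815 -0.33808597  0.056     ] [[ 0.46793951 -0.34073365  0.056     ]
 [ 0.47203043 -0.31811287  0.056     ]
 [ 0.55081167 -0.33402607  0.056     ]
 [ 0.54621101 -0.35947127  0.056     ]]
t 25.3 pos [ 0.5125 -0.2821  0.2269] yaw 169.67 j6 -0.45 w 1.003 F [-0.  -1.   0.4] 
 shift [-0.106 -0.573  0.269] turn [-0.001  0.     0.003]
```

```bash
python3 -m pendant '[-0.02,-0.1,0.12,0,0,0.01,0, -0.04,-0.2,0.24,0,0,0.01,0, -0.06,-0.3,0.37,0,0,0.01,0, -0.08,-0.4,0.5,0,0,0.01,0, -0.09,-0.5,0.62,0,0,0.01,0, -0.09,-0.56,0.75,0,0,0.01,0, -0.09,-0.56,0.88,0,0,0.01,0, -0.09,-0.56,1,0,0,0.01,0]' 
python3 -m pendant '[0,0,0.12,0,0,0,0, 0,0,0.24,0,0,0,0, 0,0,0.36,0,0,0,0, 0,0,0.48,0,0,0,0, 0,0,0.6,0,0,0,0, 0,0,0.7,0,0,0,0, 0,0,0.7,0,0,0,0, 0,0,0.7,0,0,0,0]' 
python3 -c "
from h import *
togo([.5115,-.339,.039],169)"
```

```text
clock: 26.3
tool_pos: [0.5114, -0.3361, 0.126]
tool_rot: [-0.297, -3.127, -0.001]
wrist_force: [-0.4, 0.4, -0.3]
gripper_width: 1.001
gripper_force: 0.0
clock: 27.3
tool_pos: [0.5118, -0.3366, 0.0571]
tool_rot: [0.297, 3.127, -0.0]
wrist_force: [-0.2, -0.2, -0.5]
gripper_width: 1.001
gripper_force: 0.0
t 27.3 pos [ 0.5118 -0.3366  0.0571] yaw 169.15 j6 -0.51 w 1.001 F [-0.2 -0.2 -0.5] 
 shift [-0.002 -0.024  0.181] turn [-0.     0.     0.002]
```

```bash
python3 -m pendant '[0,-0.02,0.04,0,0,0,0, 0,-0.02,0.08,0,0,0,0, 0,-0.02,0.12,0,0,0,0, 0,-0.02,0.16,0,0,0,0, 0,-0.02,0.18,0,0,0,0, 0,-0.02,0.18,0,0,0,0, 0,-0.02,0.18,0,0,0,0.2, 0,-0.02,0.18,0,0,0,0.4]' 50
python3 -m pendant '[0,0,0,0,0,0,0.5, 0,0,0,0,0,0,0.6, 0,0,0,0,0,0,0.7, 0,0,0,0,0,0,0.8, 0,0,0,0,0,0,0.9, 0,0,0,0,0,0,0.9, 0,0,0,0,0,0,0.9, 0,0,0,0,0,0,0.9]' 60
python3 -m pendant '[0,0,-0.03,0,0,0,0.9, 0,0,-0.08,0,0,0,0.9, 0,0,-0.15,0,0,0,0.9, 0,0,-0.25,0,0,0,0.9, 0,0,-0.4,0,0,0,0.9, 0,0,-0.6,0,0,0,0.9, 0,0,-0.8,0,0,0,0.9, 0,0,-1,0,0,0,0.9]'
python3 -c "
from h import *
togo([.5583,.0163,.20],169.9)"
```

```text
clock: 28.3
tool_pos: [0.5113, -0.3385, 0.039]
tool_rot: [0.297, 3.127, -0.0]
wrist_force: [-0.2, 0.2, 0.4]
gripper_width: 0.61
gripper_force: 0.0
clock: 29.3
tool_pos: [0.5113, -0.3386, 0.0391]
tool_rot: [0.297, 3.127, -0.001]
wrist_force: [-0.5, -0.3, 3.9]
gripper_width: 0.276
gripper_force: 59.6
clock: 30.3
tool_pos: [0.5114, -0.3385, 0.1407]
tool_rot: [0.297, 3.127, -0.001]
wrist_force: [0.2, -0.2, -3.2]
gripper_width: 0.272
gripper_force: 58.9
t 30.3 pos [ 0.5114 -0.3385  0.1407] yaw 169.15 j6 -0.52 w 0.272 F [ 0.2 -0.2 -3.2] 
 shift [ 0.206  3.573 -0.595] turn [-0.     0.001 -0.013]
```

```bash
python3 -m pendant '[0,0,-0.12,0,0,0,0.9, 0,0,-0.25,0,0,0,0.9, 0,0.03,-0.38,0,0,0,0.9, 0.01,0.1,-0.5,0,0,0,0.9, 0.02,0.2,-0.58,0,0,-0.01,0.9, 0.03,0.31,-0.6,0,0,-0.01,0.9, 0.04,0.43,-0.6,0,0,-0.01,0.9, 0.05,0.55,-0.6,0,0,-0.01,0.9]' >/dev/null
python3 -m pendant '[0.01,0.12,0,0,0,0,0.9, 0.02,0.24,0,0,0,0,0.9, 0.03,0.37,0,0,0,0,0.9, 0.04,0.5,0,0,0,0,0.9, 0.05,0.62,0,0,0,0,0.9, 0.06,0.75,0,0,0,0,0.9, 0.06,0.87,0,0,0,0,0.9, 0.06,1,0,0,0,0,0.9]' >/dev/null
python3 -m pendant '[0.01,0.12,0,0,0,0,0.9, 0.02,0.24,0,0,0,0,0.9, 0.03,0.37,0,0,0,0,0.9, 0.04,0.5,0,0,0,0,0.9, 0.05,0.62,0,0,0,0,0.9, 0.06,0.75,0,0,0,0,0.9, 0.06,0.87,0,0,0,0,0.9, 0.06,1,0,0,0,0,0.9]' >/dev/null
python3 -m pendant '[0.01,0.12,0,0,0,0,0.9, 0.02,0.24,0,0,0,0,0.9, 0.03,0.37,0,0,0,0,0.9, 0.04,0.5,0,0,0,0,0.9, 0.04,0.61,0,0,0,0,0.9, 0.04,0.72,0,0,0,0,0.9, 0.04,0.82,0,0,0,0,0.9, 0.04,0.9,0,0,0,0,0.9]'
python3 - <<'E'
from h import *
from cell import imaging
s=imaging.camera('scene'); pickle.dump(s,open('s3.pkl','wb'))
cv2.imwrite('pics/s3.png',s['pixels'][:,:,::-1])
togo([.5583,.0163,.099],169.9)
E
```

```text
clock: 34.3
tool_pos: [0.5526, 0.0054, 0.1988]
tool_rot: [-0.281, -3.129, 0.0]
wrist_force: [-0.6, 0.1, -2.4]
gripper_width: 0.274
gripper_force: 58.9
t 34.35 pos [0.5527 0.0062 0.1989] yaw 169.8 j6 0.06 w 0.275 F [-0.4  0.6 -2. ] 
 shift [-0.037  0.108  0.999] turn [ 0.001 -0.    -0.002]
```

View pics/s3.png

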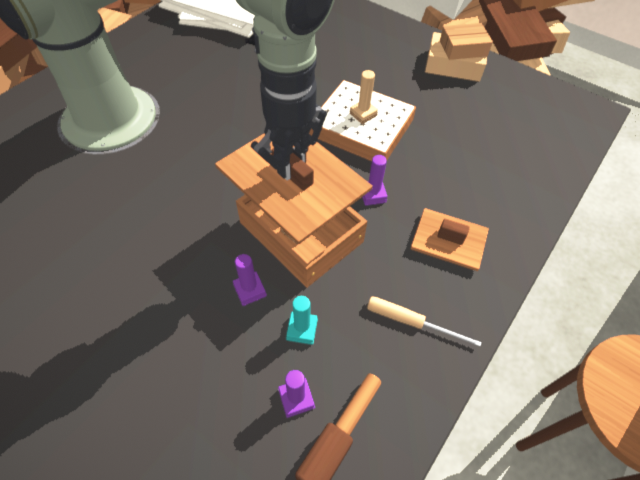

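The lid hangs above the box, plate corners at about (219,162), (303,233) and (370,186). The tall block is still standing at (366,95). Comparing with predicted corners.

Run:
```python
from h import *
s=pickle.load(open('s3.pkl','rb'))
y=np.radians(-10.2); M=np.array([[np.cos(y),-np.sin(y)],[np.sin(y),np.cos(y)]])
L=np.array([[.106,.081],[.106,-.081],[-.106,-.081],[-.106,.081]])@M.T+[.5527,.0062]
print(proj(s,np.c_[L,np.full(4,.180)]),proj(s,np.c_[L,np.full(4,.170)]))
cv2.imwrite('pics/s3c.png',cv2.resize(s['pixels'][120:245,210:380,::-1],None,fx=4,fy=4,interpolation=cv2.INTER_CUBIC))
```

```text
[[371.77680333 184.16061836]
 [297.53331084 240.00937627]
 [213.69694152 161.86798133]
 [286.71951518 117.23922893]] [[371.07543197 188.089582  ]
 [297.65511051 243.615162  ]
 [214.69905466 165.92596435]
 [286.92748318 121.4452046 ]]
```

View pics/s3c.png

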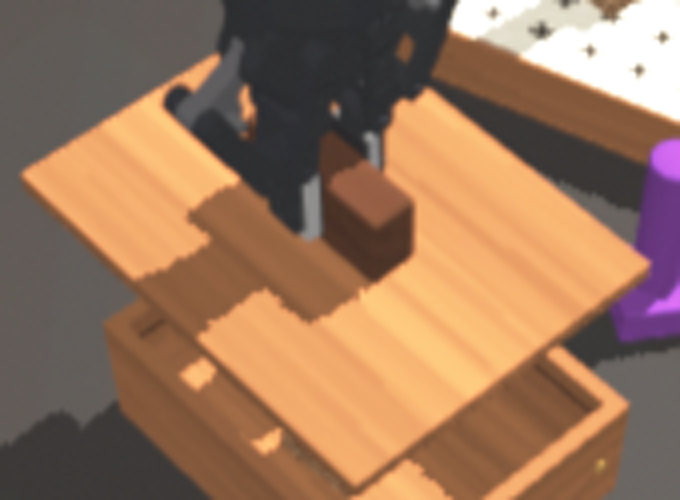

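The corners are offset uniformly by about 2 px from the prediction, so the lid is level and aligned. Centring and lowering.

```bash
python3 -m pendant '[-0.01,0.05,0.05,0,0,0,0.9, -0.02,0.1,0.15,0,0,0,0.9, -0.04,0.11,0.25,0,0,0,0.9, -0.04,0.11,0.35,0,0,0,0.9, -0.04,0.11,0.45,0,0,0,0.9, -0.04,0.11,0.54,0,0,0,0.9, -0.04,0.11,0.61,0,0,0,0.9, -0.04,0.11,0.65,0,0,0,0.9]' 
python3 -m pendant '[0,0,0.04,0,0,0,0.9, 0,0,0.08,0,0,0,0.9, 0,0,0.12,0,0,0,0.9, 0,0,0.16,0,0,0,0.9, 0,0,0.2,0,0,0,0.9, 0,0,0.24,0,0,0,0.9, 0,0,0.27,0,0,0,0.9, 0,0,0.29,0,0,0,0.9]'
python3 -c "
from h import *
togo([.5583,.0163,.099],169.9)"
```

```text
clock: 35.35
tool_pos: [0.5582, 0.0149, 0.1334]
tool_rot: [-0.281, -3.129, -0.0]
wrist_force: [-0.0, -0.3, -2.3]
gripper_width: 0.272
gripper_force: 59.0
clock: 36.35
tool_pos: [0.5583, 0.0149, 0.1047]
tool_rot: [-0.281, -3.129, 0.0]
wrist_force: [0.3, 0.4, -3.0]
gripper_width: 0.269
gripper_force: 59.0
t 36.35 pos [0.5583 0.0149 0.1047] yaw 169.74 j6 0.07 w 0.269 F [ 0.3  0.4 -3. ] 
 shift [0.003 0.014 0.057] turn [-0.    -0.    -0.003]
```

Battens are inside (origin at 66 mm, no contact). Final few millimetres slowly.

```bash
python3 -m pendant '[0,0.01,0.01,0,0,0,0.9, 0,0.01,0.02,0,0,0,0.9, 0,0.01,0.03,0,0,0,0.9, 0,0.01,0.04,0,0,0,0.9, 0,0.01,0.05,0,0,0,0.9, 0,0.01,0.055,0,0,0,0.9, 0,0.01,0.06,0,0,0,0.9, 0,0.01,0.06,0,0,0,0.9]'
```

```text
clock: 37.35
tool_pos: [0.5586, 0.0159, 0.0992]
tool_rot: [0.281, 3.129, -0.0]
wrist_force: [-1.0, 1.3, 0.6]
gripper_width: 0.274
gripper_force: 59.4
```

```bash
python3 -m pendant '[0,0,0.004,0,0,0,0.9, 0,0,0.008,0,0,0,0.9, 0,0,0.01,0,0,0,0.9, 0,0,0.01,0,0,0,0.9, 0,0,0.01,0,0,0,0.7, 0,0,0.01,0,0,0,0.5, 0,0,0.008,0,0,0,0.2, 0,0,0.008,0,0,0,0]'
python3 -m pendant '[0,0,0,0,0,0,0, 0,0,0,0,0,0,0, 0,0,0,0,0,0,0, 0,0,-0.1,0,0,0,0, 0,0,-0.25,0,0,0,0, 0,0,-0.5,0,0,0,0, 0,0,-0.75,0,0,0,0, 0,0,-1,0,0,0,0]'
python3 -m pendant '[0.12,0,-0.12,0,0,0,0, 0.25,0,-0.25,0,0,0,0, 0.37,0,-0.37,0,0,0,0, 0.5,0,-0.5,0,0,0,0, 0.62,0,-0.5,0,0,0,0, 0.75,0,-0.5,0,0,0,0, 0.87,0,-0.5,0,0,0,0, 1,0,-0.5,0,0,0,0]'
python3 - <<'E'
from h import *
from cell import imaging
s=imaging.camera('scene')
cv2.imwrite('pics/s4.png',cv2.resize(s['pixels'][40:300,200:440,::-1],None,fx=2.3,fy=2.3,interpolation=cv2.INTER_CUBIC))
y=np.radians(-10.1); M=np.array([[np.cos(y),-np.sin(y)],[np.sin(y),np.cos(y)]])
L=np.array([[.106,.081],[.106,-.081],[-.106,-.081],[-.106,.081]])@M.T+[.5583,.0163]
print((proj(s,np.c_[L,np.full(4,.080)])-[200,40])*2.3)
E
```

```text
clock: 38.35
tool_pos: [0.5587, 0.0159, 0.098]
tool_rot: [0.281, 3.129, 0.0]
wrist_force: [0.3, -0.2, 0.4]
gripper_width: 0.901
gripper_force: 0.0
clock: 39.35
tool_pos: [0.5589, 0.0159, 0.2003]
tool_rot: [0.281, 3.128, 0.0]
wrist_force: [0.2, 0.3, -0.5]
gripper_width: 0.998
gripper_force: 0.0
clock: 40.35
tool_pos: [0.4592, 0.0339, 0.2477]
tool_rot: [-0.281, -3.128, 0.0]
wrist_force: [0.4, -0.1, -0.8]
gripper_width: 1.006
gripper_force: 0.0
[[393.40560614 408.87146776]
 [241.68668187 529.39887662]
 [ 66.11792529 361.23537989]
 [215.89961634 262.63134048]]
```

View pics/s4.png

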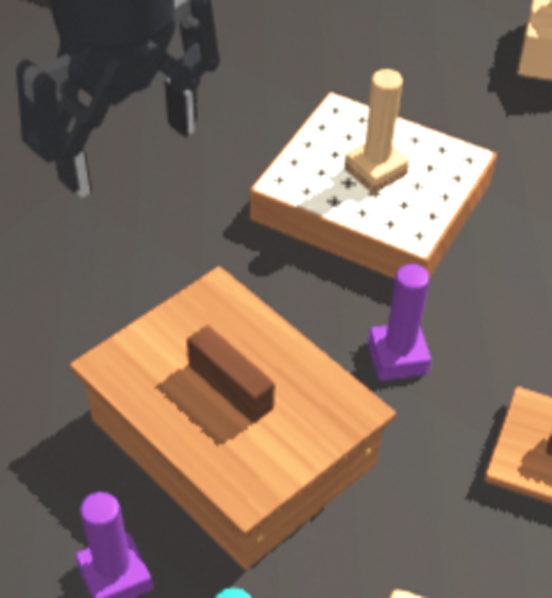

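The lid sits flat on the box: corners (72,364), (219,267), (395,411) and (246,529) are all within about 6 px (crop scale) of the seated prediction. The block stands on the slab. Handing in.

```bash
python3 -c "
from cell import bot
print(bot.hand_in())"
```

```text
the job is handed in; nothing more can be done
None
```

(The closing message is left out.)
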